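# Set the stop collar of the tamping stand

### The arm

A 6-joint arm with a two-finger parallel gripper is mounted at the origin on a cart in front of the work surface, level with it; the furniture and walls round the work are solid. World frame = base frame: x ahead of the robot, y to its left, z up, the work surface at z = 0. Lengths are in m, angles in rad, forces in N, time in s.
With the tool pointing down it reaches from about 0.4 to 0.825 m from the base axis. Payload 7 kg.
Tool frame: the origin (TCP) lies at the very end of the fingers, on their centre line; the grasp point (between the pads) lies 19 mm behind it (arm.grip_point_offset is the distance from the TCP to the grasp point, in m); z points along the fingers, y is the line along which they close (so a half turn about z gives the same grasp; the last joint's range is limited). The gripper opens to 88 mm and grips with 3 to 60 N. Pads are 19 mm wide; open, the fingers measure 130 mm over their backs; the gripper's body (78 mm by 193 mm) begins 47 mm behind the grasp point.
Start: joints at [1.572, 0.359, 0.012, 0, -1.224, -0.288], TCP at [0.191, 0.647, 0.227] pointing down, gripper open.
Joint ranges: [-3.07, 3.07], [-1.43, 2.12], [-1.02, 1.25], [-3.03, 1.67], [-3.05, -0], [-3.03, 3.03]. Speed limits (rad/s): [2.39, 2.39, 3.01, 3.14, 3.14, 3.14].

### API

Orientations are given as [roll, pitch, yaw] about the fixed x, y, z axes, in that order (R = Rz(yaw) Ry(pitch) Rx(roll)).
In Python, from station import arm, cams gives the robot as it stands.
- The arm moves only by the shell command python3 -m handwheel 'ROWS' [FORCE]. ROWS is JSON, a list that holds one entry, the list of rows, each a list of 7 numbers: the shift along the tool's x, y, z normalised to -1 to 1, where 1 is 0.08 m, then the turn, a rotation vector about the tool's x, y, z normalised to -1 to 1, where 1 is 0.5 rad, then the closure in counts, from 0 (fully open) to 255 (shut). In form: [[[x, y, z, wx, wy, wz, hand], ...]]. A call has 1 to 5 rows; each row is the pose to reach, as a shift and turn from the pose commanded when the call began, along the tool's axes at that moment; what a row does not reach only later rows make up. A row lasts 1/8 s, in which the tool goes at most 62.5 mm and 10.7 degrees, less where a joint would pass 70% of its speed; a pose out of reach is approached as far as the arm can. A call with a number of a shift or a turn outside -1 to 1 is refused whole. A call with a gripper value outside its range is refused whole. The fingers move at their own pace and stop on an object; FORCE is the grip in N (left out, the last holds). Time passes only in rows, so rows that repeat a pose let the fingers close. It gives the time, the measured TCP pose, the force, the opening and the grip force at its end, in the units of the state.
- arm.get_state(): the state, without advancing time (a new reading comes with each control period).
- cams.grab_frame(name): name is "side" or "top" or "wrist"; returns the picture (480x640x3 uint8, blue, green, red); there is no depth.
- cams.camera_info(name): a dict with "camera_matrix" (3x3 intrinsics, pixels), "dist_coeffs" ([k1, k2, p1, p2, k3] as OpenCV has them; the pictures are not rectified), "R" (3x3) and "t" (3): a world point X has camera coordinates R X + t; the wrist camera has in their place "hand_eye" (4x4, takes a point from camera to tool coordinates, whose origin is the TCP and whose axes are the flange's). Camera axes: x right, y down, z forward; pixel columns grow to the right and rows downward; lengths in m; the calibration is good to about 2 mm. A picture is of the moment at which its call begins: read the wrist's pose just before it. camera_info takes no time and is no camera call.
- arm.job_done(): hands the job in; it is judged then, once.
The state is a dict: "t": time; "q": joint angles; "qd": joint speeds; "joint_efforts": joint torques, N m; "eef_pos": TCP position; "ee_rot": TCP orientation; "force": force on the tool from outside, world axes, zero at the start; "moment": the same for the moment, N m; "width": finger opening in m; "gripper_force": force on a finger pad.
Only numpy, scipy, OpenCV 4.12 (cv2) and the standard library are available. Lean on these libraries where they do the work, as an engineer would, in place of code of your own. Each camera call takes 0.05 s, during which the arm holds its last target. There are 200 camera calls.

### The job

Two small coffee tamping stands stand on the worktop, each with a knurled stop collar on a steep threaded rod and a red pointer on a white scale beside it. Set the stand with the brass collar: spin the brass collar up its rod until its top face is level with the red pointer of its own stand, then let go. Do not shift that pointer, and leave the black collar as it is.

Things in the scene. Friction and masses are not known exactly. Their poses are not given: they have to be found in the camera images.
- brass_top (a point): Centre of the top face of the knurled brass collar, 44 mm across, 22 mm high (its middle is 11 mm below this point), white dot on top; at the start 67 to 71 mm above the worktop. It runs on an upright 16 mm threaded rod that ends 95 mm above the worktop, fixed on a white base 18 mm thick. Grip its knurled side from above, a finger on either side of the rod.
- brass_pointer (a point): Tip of the red pointer on the brass collar's stand, middle of its 3 mm thickness: the height wanted, 8 to 21 mm above the collar's top at the start. It sits on a white scale, top at 95 mm, 82 mm from the rod's axis, roughly to the robot's left; the tip is 65 mm from the axis. Close the fingers about square to the direction rod to scale, clear of it.
- brass_collar (a joint): Turn of the brass collar on its rod, rad: 0 at its lowest (top face at 67 mm), growing anticlockwise seen from above; stop at 1.7; starts at 0 to 0.25. Steep right-hand thread: anticlockwise climbs 15.9 mm per rad (100 mm a turn), so one part-turn does it and the hand must rise with the collar. Friction of 0.1 N m keeps it where it is left.
- black_top (a point): Centre of the top face of the black collar on the other stand, which is the same in all but the colour of its collar (the flat blue disc on either base is just a tamping pad). Not to be moved. Which stand is on the left and which on the right varies.

How it is judged:
By the outcome, as a careful person would: the job done as asked, in the order asked, and still so for the second after the job is handed in, with the robot touching nothing.
It also fails if it takes over 32 s, if anything falls off the work surface, if the arm or the gripper's body presses on something with over 40 N, if the wrist force passes 120 N, or if a joint passes its speed limit or range.

## Working session

There is one attempt and no reset: what is moved stays moved. The work goes in short steps, Python scripts to look and compute and a shell command to move; the robot and the scene stay as the last step left them, time stands still between calls to the robot, and variables do not carry over. Pictures are saved under pics/ and viewed, at most 10 in all, crops included, and the job is handed in when it is done.

```bash
mkdir -p pics; ls
python3 - <<'E'
from station import arm,cams
import cv2,numpy as np
s=arm.get_state(); print(s['t'],s['eef_pos'],s['ee_rot'],s['width'])
a=cams.grab_frame('top');b=cams.grab_frame('side')
cv2.imwrite('pics/top.png',a);cv2.imwrite('pics/side.png',b)
for n in('top','side','wrist'):print(n,cams.camera_info(n))
E
```

```text
pics
0.0 [0.19080885 0.64696163 0.22561139] [ 3.13992875e+00 -1.24958728e-04 -2.86907351e-01] 0.08775607967006513
top {'camera_matrix': array([[535.12858107,   0.        , 318.56681994],
       [  0.        , 535.12858107, 241.86423801],
       [  0.        ,   0.        ,   1.        ]]), 'dist_coeffs': array([0.04852496, 0.        , 0.        , 0.        , 0.        ]), 'R': array([[-0.01478648, -0.99988392,  0.00367454],
       [-0.99870721,  0.01459013, -0.04869338],
       [ 0.04863412, -0.00438979, -0.99880701]]), 't': array([0.06513619, 0.56408997, 0.92179524])}
side {'camera_matrix': array([[592.41240813,   0.        , 318.69206021],
       [  0.        , 592.41240813, 244.16380395],
       [  0.        ,   0.        ,   1.        ]]), 'dist_coeffs': array([-0.03669943,  0.        ,  0.        ,  0.        ,  0.        ]), 'R': array([[-0.99934014, -0.03622218, -0.0026918 ],
       [-0.02975557,  0.8589238 , -0.51123821],
       [ 0.02083021, -0.51082077, -0.85943484]]), 't': array([0.57142932, 0.01559093, 1.20844072])}
wrist {'camera_matrix': array([[392.66948392,   0.        , 315.04017556],
       [  0.        , 392.66948392, 239.48545249],
       [  0.        ,   0.        ,   1.        ]]), 'dist_coeffs': array([-0.02605405,  0.        ,  0.        ,  0.        ,  0.        ]), 'hand_eye': array([[-8.19489613e-04, -9.66777805e-01, -2.55616909e-01,
         6.88537189e-02],
       [ 9.99998956e-01, -1.09644771e-03,  9.40988425e-04,
        -9.76377320e-04],
       [-1.18999730e-03, -2.55615871e-01,  9.66777694e-01,
        -1.58050888e-01],
       [ 0.00000000e+00,  0.00000000e+00,  0.00000000e+00,
         1.00000000e+00]])}
```

View pics/top.png

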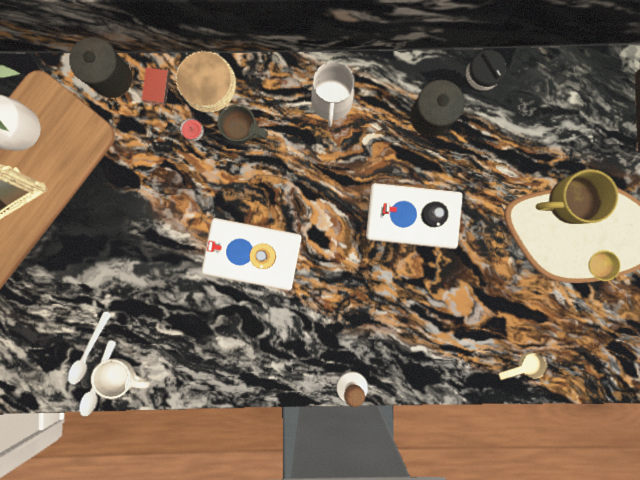

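View pics/side.png

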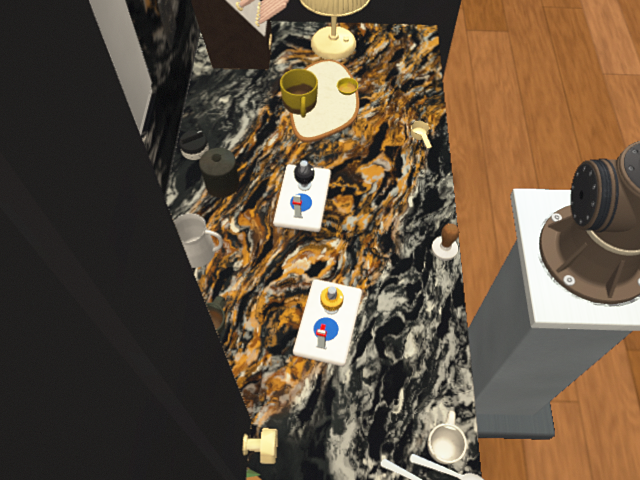

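The top view shows the brass collar at about (262,256) with its red pointer at (213,246). The black collar is at (434,214). In the side view the brass collar is at (332,297) and its pointer at (322,330).

```bash
cat > h.py <<'E'
import cv2,numpy as np
from scipy.spatial.transform import Rotation as Ro
from station import arm,cams
def ray(n,px,st=None):
    c=cams.camera_info(n);p=cv2.undistortPoints(np.array([[px]],float),c['camera_matrix'],c['dist_coeffs'])[0,0]
    d=np.array([p[0],p[1],1.])
    if n!='wrist':
        R,t=c['R'],c['t'];return -R.T@t,R.T@d/np.linalg.norm(d)
    H=np.array(c['hand_eye']);R=Ro.from_euler('xyz',st['ee_rot']).as_matrix()
    return R@H[:3,3]+st['eef_pos'],R@H[:3,:3]@d/np.linalg.norm(d)
def plane(r,z):o,d=r;return o+d*(z-o[2])/d[2]
def tri(rs):
    A=sum(np.eye(3)-np.outer(d,d) for o,d in rs);b=sum((np.eye(3)-np.outer(d,d))@o for o,d in rs)
    X=np.linalg.solve(A,b);return X,[np.linalg.norm(np.cross(X-o,d)) for o,d in rs]
def blobs(im,kind,amin=15):
    h=cv2.cvtColor(im,cv2.COLOR_BGR2HSV)
    lo,hi=dict(red=((0,150,90),(6,255,255)),brass=((18,120,120),(32,255,255)),blue=((100,150,80),(125,255,255)))[kind]
    m=cv2.inRange(h,lo,hi)
    if kind=='red':m|=cv2.inRange(h,(174,150,90),(180,255,255))
    n,l,s,c=cv2.connectedComponentsWithStats(m)
    return [(c[i].round(1).tolist(),s[i].tolist()) for i in range(1,n) if s[i][4]>=amin]
E
python3 - <<'E'
from h import *
for n in('top','side'):
    im=cv2.imread(f'pics/{n}.png')
    for k in('red','brass','blue'):print(n,k,[b for b in blobs(im,k) if 200<b[0][0]<440 and 190<b[0][1]<360])
    x,y=(190,210) if n=='top' else (280,270)
    cv2.imwrite(f'pics/{n}c.png',cv2.resize(im[y:y+100,x:x+120],None,fx=6,fy=6,interpolation=cv2.INTER_CUBIC)[:600])
print(plane(ray('top',(262,256)),.069),plane(ray('top',(217,246)),.085),plane(ray('side',(332,297)),.069))
E
```

```text
top red [([384.0, 209.0], [383, 204, 4, 10, 20]), ([392.7, 208.7], [390, 207, 6, 5, 26]), ([215.4, 246.7], [211, 242, 10, 9, 45])]
top brass [([262.6, 255.6], [250, 244, 25, 25, 343])]
top blue [([403.7, 214.2], [391, 202, 25, 25, 449]), ([238.6, 251.4], [227, 240, 25, 24, 465])]
side red [([296.9, 202.6], [293, 201, 9, 4, 19]), ([322.4, 326.8], [321, 324, 4, 6, 20]), ([321.2, 334.1], [316, 332, 11, 5, 25])]
side brass [([358.1, 192.7], [355, 192, 8, 3, 15]), ([343.4, 205.5], [332, 200, 19, 13, 58]), ([251.8, 211.9], [250, 209, 4, 7, 18]), ([360.2, 223.5], [358, 218, 6, 13, 27]), ([337.9, 233.2], [335, 230, 7, 7, 21]), ([316.5, 249.3], [312, 247, 9, 5, 15]), ([246.4, 257.9], [244, 253, 5, 12, 26]), ([369.3, 258.4], [366, 255, 7, 10, 34]), ([311.7, 259.0], [308, 257, 8, 5, 19]), ([325.9, 268.7], [319, 262, 15, 14, 36]), ([297.5, 270.4], [291, 268, 13, 6, 46]), ([363.5, 284.3], [362, 280, 4, 9, 23]), ([330.9, 299.8], [321, 287, 22, 24, 299]), ([260.5, 304.4], [257, 299, 7, 13, 31]), ([302.7, 302.8], [300, 301, 5, 5, 16]), ([287.9, 316.5], [277, 308, 22, 21, 161]), ([242.8, 359.9], [240, 357, 7, 6, 17])]
side blue [([305.3, 202.0], [300, 194, 12, 17, 137]), ([291.8, 203.4], [291, 198, 3, 11, 16]), ([327.7, 327.1], [314, 318, 24, 22, 278])]
[0.54042778 0.15022645 0.069     ] [0.55723388 0.22075111 0.085     ] [0.54171363 0.15404335 0.069     ]
```

```bash
python3 -c "
import cv2,numpy as np
a=cv2.imread('pics/topc.png')[60:560,60:720];b=cv2.imread('pics/sidec.png')
cv2.imwrite('pics/both.png',cv2.resize(np.hstack([cv2.resize(a,(720,600)),b]),(800,333)))"
```

```text
(no output)
```

View pics/both.png

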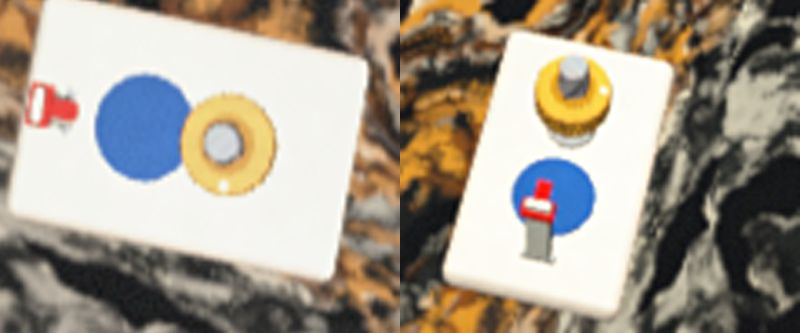

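The stitched crops show the brass collar's dot and rod, and the red pointer reaching from the scale toward the rod across the blue pad. The rod is at about (0.541, 0.152), and the scale lies at about 77° from it. I'll move over it now.

```bash
python3 -m handwheel '[[[0.5,0.39,0,0,0,0.25,0],[0.99,0.78,0,0,0,0,0]]]' ; for i in 1 2 3; do python3 -m handwheel '[[[0.6,0.47,0,0,0,0,0],[0.99,0.78,0,0,0,0,0]]]' >/dev/null; done; python3 -m handwheel '[[[0.6,0.47,0,0,0,0,0],[0.99,0.78,0,0,0,0,0]]]'; python3 -m handwheel '[[[0.6,0.47,0,0,0,0,0],[0.99,0.78,0,0,0,0,0]]]'; python3 -m handwheel '[[[0,0,0,0,0,0.37,0],[0,0,0,0,0,0.74,0],[0,0,0,0,0,1,0]]]' >/dev/null;python3 -m handwheel '[[[0,0,0,0,0,0.37,0],[0,0,0,0,0,0.74,0],[0,0,0,0,0,1,0]]]';python3 -m handwheel '[[[0,0,0,0,0,0.37,0],[0,0,0,0,0,0.74,0],[0,0,0,0,0,1,0],[0,0,0,0,0,1,0]]]'
```

```text
t: 0.35
eef_pos: [0.2495, 0.564, 0.2256]
ee_rot: [3.14, -0.0, -0.286]
force: [1.2, 0.4, 0.6]
width: 0.088
gripper_force: 0.0
t: 1.35
eef_pos: [0.4833, 0.234, 0.2264]
ee_rot: [3.141, 0.0, -0.288]
force: [0.6, 0.5, 0.9]
width: 0.0877
gripper_force: 0.0
t: 1.6
eef_pos: [0.5416, 0.1518, 0.2263]
ee_rot: [3.141, 0.0, -0.288]
force: [0.1, 0.2, -0.6]
width: 0.0872
gripper_force: 0.0
t: 2.35
eef_pos: [0.5406, 0.1537, 0.2262]
ee_rot: [3.141, -0.0, -1.292]
force: [-0.3, -0.1, 0.4]
width: 0.0876
gripper_force: 0.0
t: 2.85
eef_pos: [0.5406, 0.1538, 0.2262]
ee_rot: [3.141, -0.0, -1.786]
force: [0.9, -0.1, 0.8]
width: 0.0875
gripper_force: 0.0
```

```bash
cat > look.py <<'E'
import sys,json
from h import *
n=sys.argv[1];s=arm.get_state();im=cams.grab_frame('wrist');cv2.imwrite(f'pics/{n}.png',im)
json.dump(dict(eef_pos=list(map(float,s['eef_pos'])),ee_rot=list(map(float,s['ee_rot']))),open(f'pics/{n}.json','w'))
print(n,s['t'],s['eef_pos'],s['ee_rot'],s['q'][3:]);
for k in('red','brass'):print(k,blobs(im,k,40))
E
python3 look.py w1
python3 -m handwheel '[[[0.1,0,0.2,0,-0.37,0,0],[0.2,0,0.4,0,-0.74,0,0],[0.3,0,0.6,0,-1,0,0]]]'
python3 -m handwheel '[[[0,0,0,0,-0.4,0,0],[0,0,0,0,-0.4,0,0],[0,0,0,0,-0.4,0,0],[0,0,0,0,-0.4,0,0]]]'
python3 look.py w2
python3 -c "
import cv2,numpy as np
cv2.imwrite('pics/w12.png',cv2.resize(np.hstack([cv2.imread('pics/w1.png')[:,100:540],cv2.imread('pics/w2.png')[:,100:540]]),(800,436)))"
```

```text
w1 2.85 [0.54061858 0.15377637 0.22624965] [ 3.14106782e+00 -3.43818558e-04 -1.78594601e+00] [-1.76513502e-04 -1.15631134e+00 -8.40327383e-01]
red [([314.0, 304.0], [310, 301, 9, 7, 63])]
brass [([312.7, 214.5], [288, 190, 51, 53, 1597]), ([87.4, 325.2], [80, 292, 28, 69, 501]), ([542.3, 326.0], [525, 292, 26, 69, 584]), ([476.1, 382.4], [276, 371, 364, 19, 4468])]
t: 3.28
eef_pos: [0.5359, 0.1304, 0.1792]
ee_rot: [-3.136, 0.506, -1.782]
force: [0.3, -1.3, -1.2]
width: 0.0876
gripper_force: 0.0
t: 3.78
eef_pos: [0.5356, 0.1315, 0.179]
ee_rot: [-3.14, 0.698, -1.783]
force: [-0.2, 0.6, -0.0]
width: 0.0876
gripper_force: 0.0
w2 3.775 [0.53556312 0.13154909 0.17899901] [-3.1400318   0.69828045 -1.78266243] [-0.78605153 -1.06386875  0.10026651]
red [([134.4, 238.6], [119, 233, 32, 13, 245]), ([313.4, 246.2], [302, 237, 24, 20, 281]), ([123.8, 278.4], [117, 270, 18, 16, 175])]
brass [([312.2, 139.5], [279, 109, 67, 68, 2765]), ([87.1, 329.5], [80, 294, 22, 68, 499]), ([542.5, 330.3], [529, 294, 22, 68, 563]), ([475.4, 382.2], [277, 371, 363, 19, 4007])]
```

View pics/w12.png

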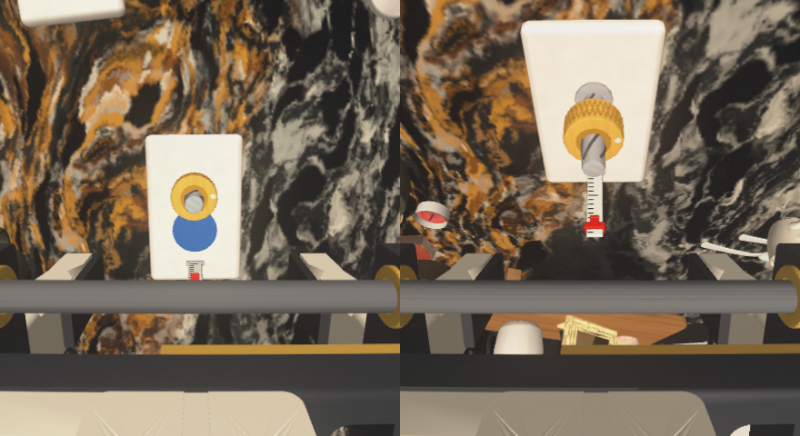

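The views show w1 (left) from above and w2 (right) tilted, with world up pointing down in the image. In w2 the collar is at about (312,139) and the pointer at about (313,246). I'll zoom in for exact feature pixels.

```bash
python3 -c "
import cv2,numpy as np
a=cv2.imread('pics/w2.png')
r=lambda x,y,w,h:cv2.resize(a[y:y+h,x:x+w],None,fx=8,fy=8,interpolation=cv2.INTER_CUBIC)
cv2.imwrite('pics/z.png',cv2.flip(np.hstack([r(268,104,60,75),r(290,195,40,75)]),-1)[::1])"
```

```text
(no output)
```

View pics/z.png

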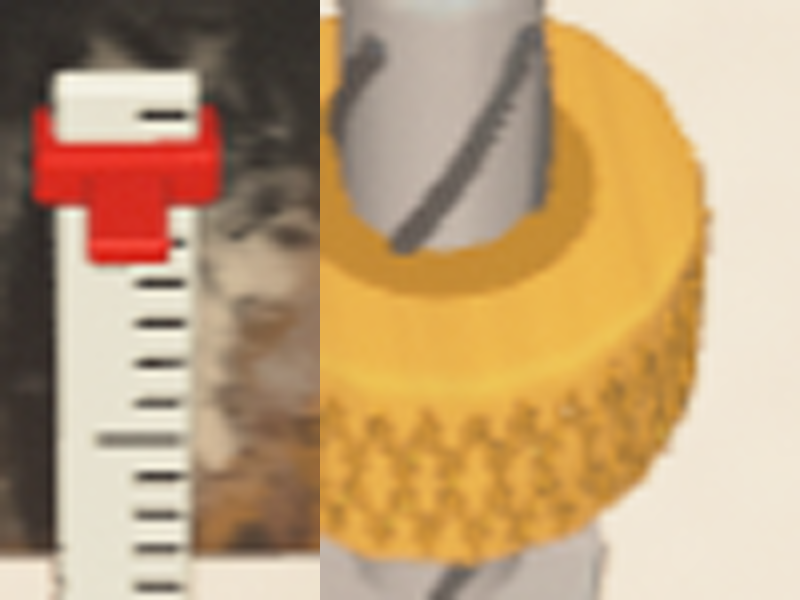

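The zoom (turned so that up is up) shows the tip's front face centred at about (313.9, 238.8) in w2 and the collar's near top edge at about (313, 129). A flatter view will pin down the height difference.

```bash
python3 -m handwheel '[[[0.2,0,0.15,0,-0.35,0,0],[0.4,0,0.3,0,-0.7,0,0],[0.4,0,0.3,0,-0.7,0,0],[0.4,0,0.3,0,-0.7,0,0]]]'
python3 look.py w3
python3 -c "
import cv2,numpy as np
a=cv2.imread('pics/w3.png')
cv2.imwrite('pics/z3.png',cv2.flip(cv2.resize(a[80:230,230:400],None,fx=4,fy=4,interpolation=cv2.INTER_CUBIC),-1))"
```

```text
t: 4.32
eef_pos: [0.5339, 0.1222, 0.1395]
ee_rot: [3.14, 1.048, -1.786]
force: [0.2, 0.9, 1.0]
width: 0.088
gripper_force: 0.0
w3 4.325 [0.53387009 0.12221152 0.1394827 ] [ 3.14006095  1.04763393 -1.78639012] [-1.13080212 -1.27683893  0.60341254]
red [([105.6, 223.1], [85, 218, 48, 11, 371]), ([314.0, 242.3], [302, 237, 25, 13, 234])]
brass [([312.0, 153.1], [273, 123, 78, 66, 3854]), ([539.3, 330.1], [518, 295, 33, 67, 832]), ([87.0, 332.3], [80, 296, 24, 66, 513])]
```

View pics/z3.png

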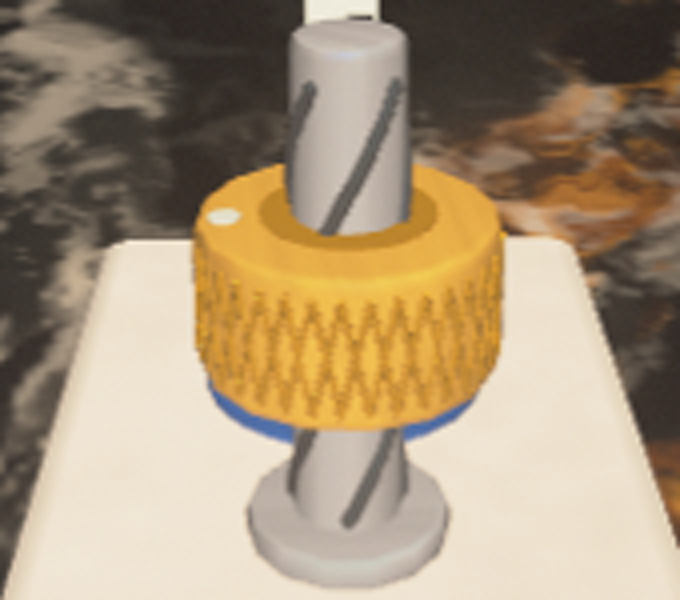

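The flipped w3 crop shows the rod top at about (312.5, 220.5), the collar's near top rim at y≈159.3 and far rim at y≈189, and the near bottom rim at y≈123.

Run:
```python
from h import *
import json
im=cv2.imread('pics/w3.png');s3=json.load(open('pics/w3.json'));s2=json.load(open('pics/w2.json'))
for y in range(230,262):print(y,im[y,314].tolist(),im[y,305].tolist(),end=' | ')
print()
print([int(v) for v in im[150:172,313,1]],[int(v) for v in im[150:172,318,1]])
d0=np.array([np.cos(1.352),np.sin(1.352),0])
R=ray('wrist',(312.5,220.5),s3);rod=plane(R,.095);print('rod',rod, 'w1',plane(ray('wrist',(312.3,223),json.load(open('pics/w1.json'))),.095))
def at(px,s,st,rod):
    o,d=ray('wrist',px,st);k=(s-(o-rod)@d0)/(d@d0);return (o+k*d).round(4)
print('near rim',at((313,159.3),-.022,s3,rod),'far',at((313,189.3),.022,s3,rod),'bot',at((313,123),-.022,s3,rod))
for y in(238,239,240):print('tip',at((314,y),.065,s3,rod))
print('w2 near',at((313,129),-.022,s2,rod),'tip',at((313.9,238.8),.065,s2,rod))
print('pointer via top cam',plane(ray('top',(220,248)),.085))
```

```text
230 [220, 235, 238] [148, 167, 174] | 231 [116, 129, 135] [148, 167, 174] | 232 [137, 152, 158] [148, 167, 173] | 233 [220, 235, 239] [147, 165, 173] | 234 [221, 236, 239] [150, 169, 175] | 235 [219, 235, 238] [150, 169, 175] | 236 [124, 142, 200] [151, 169, 175] | 237 [31, 43, 220] [150, 168, 176] | 238 [40, 54, 235] [149, 168, 176] | 239 [34, 51, 241] [28, 41, 198] | 240 [31, 42, 214] [25, 41, 223] | 241 [27, 41, 210] [32, 44, 225] | 242 [30, 40, 209] [31, 45, 227] | 243 [31, 42, 209] [28, 44, 227] | 244 [27, 44, 220] [34, 47, 228] | 245 [36, 50, 235] [28, 45, 232] | 246 [39, 51, 230] [33, 47, 229] | 247 [131, 150, 229] [89, 103, 216] | 248 [220, 235, 239] [154, 175, 205] | 249 [219, 235, 238] [156, 175, 190] | 250 [220, 235, 239] [155, 175, 182] | 251 [220, 235, 239] [128, 144, 150] | 252 [221, 236, 239] [158, 178, 185] | 253 [220, 236, 239] [160, 179, 186] | 254 [223, 238, 241] [161, 181, 188] | 255 [231, 242, 244] [166, 188, 195] | 256 [109, 123, 128] [54, 61, 67] | 257 [40, 46, 53] [42, 48, 55] | 258 [42, 49, 57] [41, 46, 55] | 259 [41, 46, 55] [37, 43, 52] | 260 [45, 51, 62] [50, 78, 114] | 261 [53, 89, 133] [60, 100, 148] | 
[147, 154, 155, 167, 177, 186, 190, 195, 199, 195, 182, 172, 172, 172, 172, 170, 170, 147, 134, 134, 134, 179] [186, 188, 190, 190, 188, 190, 191, 194, 198, 196, 185, 174, 172, 170, 171, 172, 172, 154, 134, 134, 130, 98]
rod [0.54141545 0.14795147 0.095     ] w1 [0.54210712 0.1482127  0.095     ]
near rim [0.5364 0.1265 0.0707] far [0.546  0.1695 0.0682] bot [0.5364 0.1265 0.0505]
tip [0.5547 0.2116 0.0866]
tip [0.5547 0.2116 0.0873]
tip [0.5547 0.2116 0.088 ]
w2 near [0.5364 0.1265 0.0722] tip [0.5545 0.2116 0.0885]
pointer via top cam [0.55394046 0.21595931 0.085     ]
```

The collar top is at about 70 mm and the tip at about 86 mm, so it needs roughly +16 mm, or a turn of about 1.0 rad. The rod is at (0.5415, 0.148). I'll straighten the tool and line up for the grip, pre-turned by −0.4 rad.

```bash
python3 -m handwheel '[[[-0.2,0,0,0,0.37,0,0],[-0.2,0,0,0,0.74,0,0],[-0.2,0,0,0,1,0,0]]]' >/dev/null; python3 -m handwheel '[[[0,0,0,0,0.37,0,0],[0,0,0,0,0.74,0,0],[0,0,0,0,1,0,0],[0,0,0,0,1,0,0]]]'
cat > go.py <<'E'
import sys
from h import *
x,y,z,yaw=map(float,sys.argv[1:5]);s=arm.get_state()
R=Ro.from_euler('xyz',s['ee_rot']);T=Ro.from_euler('xyz',[np.pi,0,yaw])
print('shift',(R.inv().apply(np.array([x,y,z])-s['eef_pos'])/.08).round(3),'turn',((R.inv()*T).as_rotvec()/.5).round(3))
E
python3 go.py .5415 .148 .14 -2.19
```

```text
t: 5.25
eef_pos: [0.5359, 0.1344, 0.1576]
ee_rot: [-3.135, 0.054, -1.778]
force: [-0.1, 0.4, -0.6]
width: 0.0876
gripper_force: 0.0
shift [-0.169 -0.032  0.23 ] turn [0.008 0.109 0.823]
```

```bash
python3 -m handwheel '[[[-0.1,-0.02,0,0,0.05,0.35,0],[-0.17,-0.03,0.2,0.01,0.11,0.7,0],[-0.17,-0.03,0.23,0.01,0.11,0.82,0],[-0.17,-0.03,0.23,0.01,0.11,0.82,0],[-0.17,-0.03,0.23,0.01,0.11,0.82,0]]]'; python3 go.py .5415 .148 .041 -2.19
```

```text
t: 5.88
eef_pos: [0.5412, 0.1438, 0.1377]
ee_rot: [3.139, -0.003, -2.195]
force: [0.9, -0.8, 0.4]
width: 0.088
gripper_force: 0.0
shift [-0.048  0.025  1.209] turn [ 0.006 -0.005 -0.009]
```

```bash
python3 -m handwheel '[[[-0.05,0.03,0.3,0,0,-0.01,0],[-0.05,0.03,0.6,0,0,-0.01,0],[-0.05,0.03,0.6,0,0,-0.01,0]]]'; python3 go.py .5415 .148 .041 -2.19
```

```text
t: 6.25
eef_pos: [0.5401, 0.1471, 0.0871]
ee_rot: [3.137, -0.008, -2.191]
force: [-0.7, 0.5, 0.7]
width: 0.0876
gripper_force: 0.0
shift [-0.024 -0.01   0.576] turn [ 0.01  -0.016 -0.002]
```

```bash
python3 -m handwheel '[[[-0.02,-0.01,0.2,0,-0.01,0,0],[-0.02,-0.01,0.4,0,-0.01,0,0],[-0.02,-0.01,0.57,0,-0.01,0,0],[-0.02,-0.01,0.57,0,-0.01,0,0]]]'; python3 go.py .5415 .148 .041 -2.19; python3 look.py g1
```

```text
t: 6.75
eef_pos: [0.5416, 0.1478, 0.0412]
ee_rot: [3.137, -0.004, -2.192]
force: [-1.3, 0.6, 0.1]
width: 0.0874
gripper_force: 0.0
shift [-0.001  0.003  0.003] turn [ 0.009 -0.007 -0.004]
g1 6.75 [0.54160994 0.14779569 0.04120506] [ 3.13687724 -0.00353197 -2.19175888] [-0.0048093  -0.750983   -1.23014789]
red []
brass [([317.7, 291.4], [267, 263, 106, 46, 3036]), ([86.6, 326.1], [80, 292, 23, 69, 427]), ([536.9, 326.1], [516, 292, 35, 69, 1180]), ([284.0, 357.0], [267, 345, 30, 32, 611]), ([355.5, 355.7], [343, 345, 31, 30, 551]), ([478.2, 382.4], [277, 371, 363, 19, 4316])]
```

View pics/g1.png

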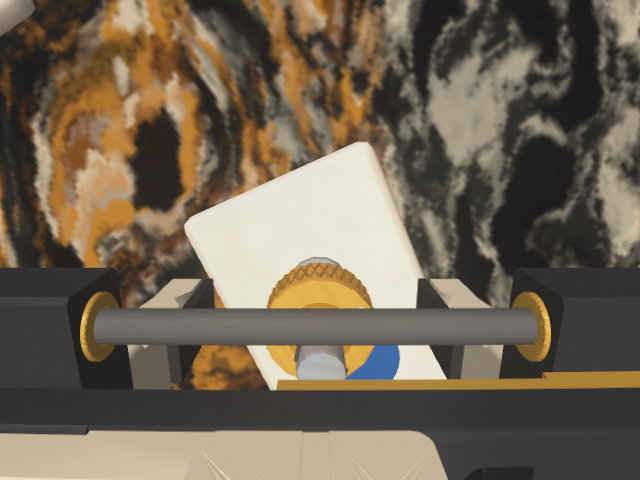

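The collar (x 267–373) sits midway between the fingers (x 212–420), so I'll close.

```bash
python3 -m handwheel '[[[0,0,0,0,0,0,90],[0,0,0,0,0,0,150],[0,0,0,0,0,0,200],[0,0,0,0,0,0,200],[0,0,0,0,0,0,200]]]' 25; python3 -m handwheel '[[[0,0,0,0,0,0,200],[0,0,0,0,0,0,200]]]'
```

```text
t: 7.42
eef_pos: [0.5414, 0.1486, 0.042]
ee_rot: [3.136, -0.002, -2.192]
force: [-18.4, 18.2, 6.2]
width: 0.0432
gripper_force: 12.9
t: 7.68
eef_pos: [0.5409, 0.1491, 0.0421]
ee_rot: [3.136, -0.002, -2.192]
force: [-8.2, 7.2, 4.8]
width: 0.0421
gripper_force: 25.0
```

```bash
python3 -m handwheel '[[[0,0.008,-0.02,0,0,-0.2,200],[0,0.008,-0.04,0,0,-0.4,200],[0,0.008,-0.06,0,0,-0.6,200],[0,0.008,-0.08,0,0,-0.8,200],[0,0.008,-0.1,0,0,-1,200]]]'
```

```text
t: 8.3
eef_pos: [0.5414, 0.149, 0.0502]
ee_rot: [3.137, 0.001, -1.689]
force: [-1.7, 2.3, 2.3]
width: 0.0423
gripper_force: 25.0
```

```bash
python3 -m handwheel '[[[0,0,-0.02,0,0,-0.2,200],[0,0,-0.04,0,0,-0.4,200],[0,0,-0.06,0,0,-0.6,200],[0,0,-0.08,0,0,-0.8,200],[0,0,-0.1,0,0,-1,200]]]';python3 -m handwheel '[[[0,0,0,0,0,0,200],[0,0,0,0,0,0,120],[0,0,0,0,0,0,70],[0,0,0,0,0,0,70],[0,0,0,0,0,0,70]]]'
```

```text
t: 8.93
eef_pos: [0.542, 0.1491, 0.0583]
ee_rot: [3.139, 0.003, -1.189]
force: [-0.2, 1.9, -0.9]
width: 0.0423
gripper_force: 25.0
t: 9.55
eef_pos: [0.5418, 0.1485, 0.0581]
ee_rot: [3.138, 0.002, -1.192]
force: [0.2, 0.6, 0.0]
width: 0.0633
gripper_force: 0.0
```

```bash
python3 -m handwheel '[[[0,0,-0.4,0,0,0,70],[0,0,-0.9,0,0,0,70],[0,0,-1,0,0,0.37,0],[0,0,-1,0,0,0.74,0],[0,0,-1,0,0,1,0]]]'>/dev/null;python3 -m handwheel '[[[0.2,0,0,0,-0.3,0.2,0],[0.3,0,0,0,-0.6,0.2,0],[0.4,0,0,0,-0.9,0.2,0],[0.4,0,0,0,-1,0.2,0]]]';python3 go.py .5344 .119 .13 -1.79
python3 - <<'E'
from h import *
s=arm.get_state();R=Ro.from_euler('xyz',s['ee_rot']);T=Ro.from_euler('xyz',[3.1416,1.134,-1.79]);print((R.inv()*T).as_rotvec()/.5)
E
```

```text
t: 10.68
eef_pos: [0.5386, 0.1151, 0.1384]
ee_rot: [3.109, 0.503, -1.807]
force: [-0.3, -0.2, 0.2]
width: 0.0878
gripper_force: 0.0
shift [0.02  0.059 0.111] turn [ 0.055  1.006 -0.016]
[ 0.03765515 -1.26209836 -0.04356427]
```

```bash
python3 -m handwheel '[[[0,0.06,0,0.02,-0.3,-0.04,0],[0.02,0.06,0.05,0.04,-0.6,-0.04,0],[0.02,0.06,0.11,0.04,-0.9,-0.04,0],[0.02,0.06,0.11,0.04,-1,-0.04,0]]]'>/dev/null;python3 -m handwheel '[[[0,0,0,0,-0.13,0,0],[0,0,0,0,-0.26,0,0],[0,0,0,0,-0.26,0,0],[0,0,0,0,-0.26,0,0]]]'
python3 look.py c1
python3 -c "
import cv2,numpy as np
a=cv2.imread('pics/c1.png')
cv2.imwrite('pics/zc.png',cv2.flip(cv2.resize(a[150:280,240:390],None,fx=5,fy=4.6,interpolation=cv2.INTER_CUBIC),-1))"
```

```text
t: 11.68
eef_pos: [0.5341, 0.1204, 0.1298]
ee_rot: [3.14, 1.128, -1.788]
force: [-0.6, -0.4, -0.0]
width: 0.0875
gripper_force: 0.0
c1 11.675 [0.53413968 0.12043053 0.12979814] [ 3.14020433  1.12790666 -1.78802635] [-1.18614542 -1.33350381  0.69975977]
red [([103.9, 211.2], [84, 207, 48, 9, 309]), ([315.1, 243.3], [303, 239, 25, 10, 216])]
brass [([313.6, 191.9], [273, 163, 82, 60, 4038]), ([537.8, 327.1], [513, 294, 38, 68, 895]), ([86.9, 332.9], [80, 297, 24, 65, 508])]
```

View pics/zc.png

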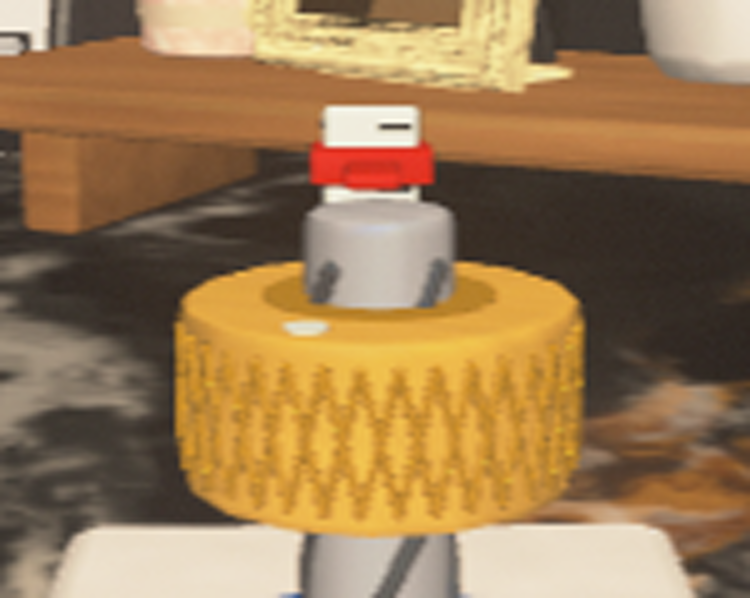

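The check view shows the collar top raised just below the rod top: near rim y≈204, far rim y≈223, rod top centre y≈233, red tip y≈241.

Run:
```python
from h import *
import json
im=cv2.imread('pics/c1.png');s=json.load(open('pics/c1.json'))
print([(y,im[y,316].tolist()) for y in range(225,260)])
print([(y,im[y,313].tolist()[1]) for y in range(160,216)])
print('cols far rim',[[(y,int(im[y,x,1])) for y in range(214,226)] for x in(295,331)])
d0=np.array([np.cos(1.365),np.sin(1.365),0]);rod=np.array([.5415,.148,0])
def at(y,sv,x=313,rod=rod):
    o,d=ray('wrist',(x,y),s);k=(sv-(o-rod)@d0)/(d@d0);return round(float((o+k*d)[2])*1e3,2)
for ds in(-.001,0,.001):
    r=rod+ds*d0
    print('near',[at(y,-.022,rod=r) for y in(203,204,205)],'far',[at(y,.022,rod=r) for y in(222,223,224)],'rodtop far/near',at(236.5,.0075,rod=r),at(229,-.0075,rod=r),'tip',[at(y,.065,315,rod=r) for y in(239,240,241)],'scale top',[at(y,.082,316,rod=r) for y in(256,257)])
```

```text
[(225, [180, 191, 201]), (226, [181, 191, 201]), (227, [180, 191, 200]), (228, [186, 194, 202]), (229, [195, 196, 200]), (230, [202, 197, 201]), (231, [181, 191, 201]), (232, [170, 182, 195]), (233, [165, 175, 187]), (234, [162, 171, 184]), (235, [158, 169, 182]), (236, [162, 175, 186]), (237, [220, 235, 239]), (238, [125, 142, 194]), (239, [32, 50, 215]), (240, [43, 60, 234]), (241, [40, 58, 239]), (242, [27, 48, 217]), (243, [31, 47, 208]), (244, [33, 47, 206]), (245, [39, 54, 228]), (246, [41, 57, 237]), (247, [45, 62, 218]), (248, [222, 237, 240]), (249, [221, 236, 240]), (250, [222, 237, 240]), (251, [222, 236, 240]), (252, [222, 237, 240]), (253, [221, 236, 240]), (254, [222, 237, 240]), (255, [226, 239, 242]), (256, [216, 232, 237]), (257, [66, 111, 168]), (258, [64, 110, 165]), (259, [67, 115, 170])]
[(160, 195), (161, 196), (162, 195), (163, 177), (164, 179), (165, 188), (166, 188), (167, 188), (168, 188), (169, 190), (170, 190), (171, 191), (172, 192), (173, 192), (174, 161), (175, 171), (176, 171), (177, 148), (178, 141), (179, 132), (180, 140), (181, 142), (182, 153), (18
[... 386 characters left out ...]
 195)]
cols far rim [[(214, 129), (215, 129), (216, 130), (217, 130), (218, 129), (219, 150), (220, 164), (221, 166), (222, 145), (223, 47), (224, 47), (225, 46)], [(214, 130), (215, 129), (216, 129), (217, 128), (218, 130), (219, 133), (220, 165), (221, 166), (222, 165), (223, 57), (224, 55), (225, 52)]]
near [85.05, 85.53, 86.01] far [83.82, 84.41, 85.0] rodtop far/near 95.19 94.32 tip [85.66, 86.36, 87.05] scale top [94.93, 95.66]
near [84.76, 85.25, 85.73] far [83.58, 84.18, 84.77] rodtop far/near 94.99 94.1 tip [85.47, 86.17, 86.87] scale top [94.79, 95.52]
near [84.48, 84.97, 85.45] far [83.35, 83.95, 84.54] rodtop far/near 94.79 93.89 tip [85.28, 85.98, 86.68] scale top [94.64, 95.38]
```

Run:
```python
from h import *
import json
for n,px,zz in(('w1',(331,215),(.069,.070,.071)),('w2',(331,137),(.069,.070,.071)),('w3',(344,176),(.069,.070,.071)),('c1',(329,209),(.084,.085,.086))):
    im=cv2.imread(f'pics/{n}.png').astype(float);s=json.load(open(f'pics/{n}.json'))
    x,y=px;p=im[y-7:y+8,x-7:x+8];hsv=cv2.cvtColor(p.astype(np.uint8),cv2.COLOR_BGR2HSV)
    w=((p[:,:,0]>130)&(hsv[:,:,1]<110)).astype(np.uint8)
    k,l,st,c=cv2.connectedComponentsWithStats(w)
    i=min(range(1,k),key=lambda i:np.hypot(*(c[i]-7)),default=None)
    if i is None:print(n,'none');continue
    q=c[i]+[x-7,y-7];print(n,q,st[i][4],end=' ')
    for z in zz:
        v=plane(ray('wrist',q,s),z)[:2]-[.5415,.148];print(round(np.hypot(*v)*1e3,2),round(np.arctan2(v[1],v[0]),3),end=' | ')
    print()
```

```text
w1 [333.76923077 215.69230769] 26 16.77 2.935 | 16.72 2.947 | 16.68 2.959 | 
w2 none
w3 [343.53571429 175.39285714] 28 16.98 2.914 | 16.92 3.044 | 17.14 -3.111 | 
c1 [328.30434783 208.08695652] 23 12.49 -2.415 | 15.55 -2.269 | 18.83 -2.172 |
```

The near and far rims and the white dot put the collar top at about 85.1–85.3 mm and the tip at about 86.1 mm. That leaves about +0.9 mm (0.057 rad), so I'll regrip for a small correction.

```bash
python3 -m handwheel '[[[-0.3,0,0,0,0.37,0,0],[-0.3,0,0,0,0.74,0,0],[-0.3,0,0,0,1,0,0]]]' >/dev/null; python3 -m handwheel '[[[0,0,0,0,0.37,0,0],[0,0,0,0,0.74,0,0],[0,0,0,0,1,0,0],[0,0,0,0,1,0,0]]]'; python3 go.py .5416 .1488 .13 -1.79
```

```text
t: 12.6
eef_pos: [0.5361, 0.1338, 0.1528]
ee_rot: [-3.14, 0.129, -1.781]
force: [-0.3, 0.7, -0.4]
width: 0.0876
gripper_force: 0.0
shift [-0.159 -0.028  0.308] turn [-0.003  0.259  0.019]
```

```bash
python3 -m handwheel '[[[-0.16,-0.03,0.1,0,0.26,0.02,0],[-0.16,-0.03,0.3,0,0.26,0.02,0],[-0.16,-0.03,0.3,0,0.26,0.02,0],[-0.16,-0.03,0.3,0,0.26,0.02,0]]]'; python3 go.py .5416 .1488 .056 -1.79
```

```text
t: 13.1
eef_pos: [0.5418, 0.1448, 0.1298]
ee_rot: [3.14, 0.001, -1.798]
force: [-0.0, -0.1, -0.2]
width: 0.0878
gripper_force: 0.0
shift [-0.047  0.013  0.923] turn [ 0.003  0.002 -0.015]
```

```bash
python3 -m handwheel '[[[-0.05,0.01,0.25,0,0,-0.015,0],[-0.05,0.01,0.5,0,0,-0.015,0],[-0.05,0.01,0.75,0,0,-0.015,0],[-0.05,0.01,0.92,0,0,-0.015,0],[-0.05,0.01,0.92,0,0,-0.015,0]]]'; python3 go.py .5416 .1488 .056 -1.79
```

```text
t: 13.72
eef_pos: [0.5416, 0.1488, 0.0553]
ee_rot: [3.139, -0.001, -1.79]
force: [-0.1, -0.2, 0.5]
width: 0.0877
gripper_force: 0.0
shift [ 0.    -0.    -0.008] turn [ 0.005 -0.002 -0.   ]
```

```bash
python3 -m handwheel '[[[0,0,0,0,0,0,90],[0,0,0,0,0,0,150],[0,0,0,0,0,0,200],[0,0,0,0,0,0,200],[0,0,0,0,0,0,200]]]' 25;  python3 -m handwheel '[[[0,0,0,0,0,0,200],[0,0,-0.006,0,0,-0.06,200],[0,0,-0.011,0,0,-0.12,200],[0,0,-0.011,0,0,-0.12,200],[0,0,-0.011,0,0,-0.12,200]]]'; python3 -m handwheel '[[[0,0,0,0,0,0,130],[0,0,0,0,0,0,70],[0,0,0,0,0,0,70],[0,0,0,0,0,0,40]]]'
```

```text
t: 14.35
eef_pos: [0.5418, 0.1496, 0.0558]
ee_rot: [3.14, -0.001, -1.789]
force: [-3.9, 1.7, 2.8]
width: 0.0431
gripper_force: 3.6
t: 14.98
eef_pos: [0.5415, 0.1496, 0.0567]
ee_rot: [3.14, -0.001, -1.728]
force: [-5.5, 3.2, 3.9]
width: 0.042
gripper_force: 25.0
t: 15.48
eef_pos: [0.5421, 0.1495, 0.0566]
ee_rot: [3.14, -0.001, -1.729]
force: [-0.2, 0.7, -0.3]
width: 0.0672
gripper_force: 0.0
```

```bash
python3 -m handwheel '[[[0,0,-0.4,0,0,0.12,40],[0,0,-0.9,0,0,0.12,0],[0.1,0,-1,0,-0.3,0.12,0],[0.2,0,-1,0,-0.6,0.12,0],[0.3,0,-1,0,-0.9,0.12,0]]]'>/dev/null;python3 -m handwheel '[[[0,0,0,0,-0.3,0,0],[0,0,0,0,-0.6,0,0],[0,0,0,0,-0.9,0,0],[0,0,0,0,-0.9,0,0],[0,0,0,0,-0.9,0,0]]]'
python3 - <<'E'
from h import *
s=arm.get_state();R=Ro.from_euler('xyz',s['ee_rot']);T=Ro.from_euler('xyz',[3.1416,1.128,-1.788]);print((R.inv()*T).as_rotvec()/.5,R.inv().apply(np.array([.534,.1204,.13])-s['eef_pos'])/.08)
E
```

```text
t: 16.73
eef_pos: [0.5385, 0.1253, 0.1364]
ee_rot: [3.118, 0.896, -1.807]
force: [0.1, -0.2, 0.4]
width: 0.0875
gripper_force: 0.0
[ 0.01600376 -0.46275904 -0.02531794] [ 0.10849202  0.04088283 -0.00569409]
```

```bash
python3 -m handwheel '[[[0.11,0.04,0,0.02,-0.25,-0.03,0],[0.11,0.04,0,0.02,-0.46,-0.03,0],[0.11,0.04,0,0.02,-0.46,-0.03,0],[0.11,0.04,0,0.02,-0.46,-0.03,0]]]'
python3 look.py c2
python3 - <<'E'
from h import *
import json
rod=np.array([.5415,.148,0]);d0=np.array([np.cos(1.365),np.sin(1.365),0])
for n in('c1','c2'):
    im=cv2.imread(f'pics/{n}.png');s=json.load(open(f'pics/{n}.json'))
    if n=='c2':
        print('tip',[(y,im[y,316].tolist()[1:]) for y in range(233,262)]);print('near',[(y,int(im[y,313,1])) for y in range(196,216)])
        print('far',[[(y,int(im[y,x,1])) for y in range(216,230)] for x in(295,331)])
    m=np.zeros(im.shape[:2],np.uint8);h=cv2.cvtColor(im,cv2.COLOR_BGR2HSV);m=((im[:,:,0]>130)&(h[:,:,1]<110)).astype(np.uint8)
    k,l,st,c=cv2.connectedComponentsWithStats(m)
    for i in range(1,k):
        if 8<st[i][4]<60 and 275<c[i][0]<350 and 195<c[i][1]<225:
            print(n,c[i],st[i][4],[[round(1e3*np.hypot(*v),2),round(np.arctan2(v[1],v[0]),3)] for z in(.085,.0855,.086,.0865) for v in[plane(ray('wrist',c[i],s),z)[:2]-rod[:2]]])
def at(y,sv,x=313):
    o,d=ray('wrist',(x,y),s);k=(sv-(o-rod)@d0)/(d@d0);return round(float((o+k*d)[2])*1e3,2)
print({y:(at(y,-.021),at(y,.0186),at(y,.065),at(y,.082)) for y in(204,206,208,222,224,240,256)})
E
```

```text
t: 17.23
eef_pos: [0.534, 0.1221, 0.1304]
ee_rot: [-3.131, 1.126, -1.776]
force: [-0.3, 0.7, 0.0]
width: 0.0876
gripper_force: 0.0
c2 17.225 [0.53400772 0.12213619 0.13036666] [-3.13081835  1.12616392 -1.77563898] [-1.18713726 -1.32983971  0.70271482]
red [([103.2, 209.7], [83, 205, 46, 9, 324]), ([314.5, 242.4], [302, 238, 26, 10, 222])]
brass [([313.2, 191.9], [272, 163, 83, 61, 4088]), ([537.7, 327.1], [514, 295, 37, 67, 918]), ([86.8, 332.8], [80, 297, 24, 65, 504])]
c1 [328.30434783 208.08695652] 23 [[np.float64(15.56), np.float64(-2.269)], [np.float64(17.18), np.float64(-2.216)], [np.float64(18.84), np.float64(-2.172)], [np.float64(20.53), np.float64(-2.136)]]
tip [(233, [171, 185]), (234, [165, 179]), (235, [209, 217]), (236, [236, 239]), (237, [141, 192]), (238, [48, 214]), (239, [60, 234]), (240, [58, 239]), (241, [46, 218]), (242, [47, 208]), (243, [48, 206]), (244, [52, 221]), (245, [56, 236]), (246, [56, 227]), (247, [205, 235]), (248, [237, 240]), (249, [237, 240]), (250, [236, 240]), (251, [236, 240]), (252, [237, 240]), (253, [237, 240]), (254, [238, 241]), (255, [241,
[... 441 characters left out ...]
66), (222, 165), (223, 47), (224, 45), (225, 45), (226, 47), (227, 47), (228, 45), (229, 47)], [(216, 129), (217, 128), (218, 130), (219, 130), (220, 162), (221, 166), (222, 165), (223, 68), (224, 54), (225, 52), (226, 47), (227, 47), (228, 45), (229, 48)]]
c2 [325.83333333 208.04166667] 24 [[np.float64(12.2), np.float64(-2.332)], [np.float64(13.77), np.float64(-2.261)], [np.float64(15.39), np.float64(-2.203)], [np.float64(17.05), np.float64(-2.157)]]
{204: (85.97, 74.68, 61.45, 56.6), 206: (86.94, 75.86, 62.88, 58.13), 208: (87.91, 77.04, 64.32, 59.65), 222: (94.61, 85.25, 74.28, 70.26), 224: (95.56, 86.41, 75.69, 71.76), 240: (103.09, 95.63, 86.88, 83.67), 256: (110.51, 104.7, 97.9, 95.4)}
```

The collar top now reads about 86.0 mm (rims 85.6 to 86.2, dot 86.4) against about 86.1 mm for the tip. The hand is clear, so I'll hand the job in.

```bash
python3 -c "
from station import arm
print(arm.job_done())"
```

```text
the job is handed in; nothing more can be done
None
```

I turned the brass collar up until its top face measured about 86.0 mm, level with its red pointer at about 86.1 mm (good to roughly half a millimetre), released it without touching the pointer or the black collar, and handed the job in at about 17 s.

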